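# Ready the check weight over the postal scale with the tongs

### The arm

A 7-joint arm with a two-finger parallel gripper is mounted at the origin on the work surface. World frame = base frame: x ahead of the robot, y to its left, z up, the work surface at z = 0. Lengths are in mm, angles in rad, forces in N, time in s.
With the tool pointing down it reaches from about 400 to 850 mm from the base axis. Payload 4.5 kg.
Tool frame: the origin (TCP) lies at the very end of the fingers, on their centre line; the grasp point (between the pads) lies 19 mm behind it; x points along the fingers, y is the direction in which the jaws open and shut, and the axes are right-handed (so a half turn about x gives the same grasp; the last joint's range is limited). The gripper opens to 85 mm and grips with 20 to 120 N. Pads are 22 mm wide; open, the fingers measure 114 mm over their backs; the gripper's body (76 mm by 85 mm) begins 54 mm behind the grasp point. The pads swing forward as they close: fully open they stand 13 mm farther back than shut.
Start: joints at [-1.167, 0.689, -0.195, 1.565, 0.157, 0.902, -0.215], TCP at [225.876, 582.782, 231.317] pointing down, gripper open.
Joint ranges: [-3.01, 3.01], [-0.46, 2.08], [-1.47, 1.51], [0.13, 2.56], [-1, 4.14], [0.04, 2.09], [-2.66, 2.66]. Speed limits (rad/s): [2.57, 2.57, 3.14, 3.14, 3.14, 3.14, 3.14].

### API

Orientations are given as a rotation vector (axis times angle).
In Python, from bench import env gives the robot as it stands.
- The arm moves only by the shell command python3 -m inch 'ROWS'. ROWS is JSON, a list of rows, each a list of 5 numbers: the shift along the tool's x, y, z in m, then the turn about the tool's x in rad, then the gripper's target within -1 to 1 (fully open at 1, half-way at 0, shut at -1). A call has 1 to 5 rows; each row shifts and turns the commanded pose from where the row before left it, along the tool's axes as they then stand; what a row does not reach is not made up. A row lasts 1/12 s, in which the tool goes at most 41.7 mm and 7.16 degrees, less where a joint would pass 70% of its speed; a pose out of reach is approached as far as the arm can. A call is refused whole if a number of a shift passes 0.0417 or a number of a turn 0.125, either way. A call with a gripper value outside its range is refused whole. The fingers move at their own pace and stop on an object; the grip force is fixed at half the most. Time passes only in rows, so rows that do not move let the fingers close. It gives the time, the measured TCP pose, the force and the opening at its end, in the units of the state.
- env.get_obs(): the state, without advancing time (a new reading comes with each control period).
- env.camera(name): name is "side" or "top"; returns the picture (480x640x3 uint8, red, green, blue); there is no depth.
- env.camera_info(name): a dict with "mtx" (3x3 intrinsics, pixels), "pose" (4x4, takes a point from camera to world coordinates). Camera axes: x right, y up, looking along -z (the intrinsics and any distortion apply to the point x, -y, -z); pixel columns grow to the right and rows downward; lengths in mm; the calibration is good to about 2 mm. A picture is of the moment at which its call begins. camera_info takes no time and is no camera call.
- env.sign_off(): hands the job in, once; it reports no verdict.
The state is a dict: "t": time; "joints": joint angles; "qvel": joint speeds; "effort": joint torques, N m; "tcp_pos": TCP position; "eef_rot": TCP orientation; "wrist_force": force on the tool from outside, world axes, zero at the start; "wrist_torque": the same for the moment, N m; "opening": opening from 0.0 (shut) to 1.0 (fully open).
Only numpy, scipy, OpenCV 4.12 (cv2) and the standard library are available. Lean on these libraries where they do the work, as an engineer would, in place of code of your own. Each camera call takes 0.05 s, during which the arm holds its last target.

### The job

The postal scale is due for its check: lift the carton off its platter and set it gently, upright, in the outgoing tray. Then take the tongs, close them on the largest of the three check weights (the gripper itself must not touch any weight) and lift it out, and finish while still holding it upright in the closed tongs a few centimetres above the middle of the empty platter; do not let it touch the scale and do not put it down. Leave the other two weights and everything else on the bench where they stand.

Things in the scene. Friction and masses are not known exactly. Their poses are not given: they have to be found in the camera images.
- platter_mid (a point): Centre of the upper face of the scale's square steel platter (190 x 190 mm, 56 mm above the bench). The scale is fixed; its grey housing, 250 mm (x) x 200 mm (y), has a display panel along its -x edge. Axes: x away from the display, z up. Scale and tray may stand on either side of the bench.
- tray_floor (a point): Centre of the inner floor of the outgoing tray, a fixed open grey plastic tray, 260 mm (x) x 220 mm (y) x 45 mm high outside, walls 5 mm, floor 5 mm thick. z up.
- carton_mid (a point): Centre of the closed cardboard carton, 130 mm long (x) x 58 mm wide (y) x 80 mm high (z), about 0.25 kg, that stands on the scale's platter. Half-way up. Gripped across its width.
- tongs_grip (a point): Midway between the black grip sleeves of the steel spring tongs (230 mm, 0.115 kg), near their centre of mass: hold here. They lie on their side on the bench and open horizontally. x: pivot to jaws, y: across (closing), z up; point 14 mm above the bench. Sleeves 70 mm long, 28 mm high from the bench up; over their outer faces 60 mm when open, 43 mm with the jaws closed on the large weight.
- tongs_jaws (a point): Midway between the jaws, half-way up, 105 mm ahead (+x) of the grip point at the same height: the weight's axis should pass here. Jaws: shallow upright V's, rubber faced, 24 mm high, 29 mm long in x. Gap 66 mm open, about 2.2 mm less for each 1 mm that the sleeves are squeezed: squeeze to about 51 mm to carry the tongs open (gap 46 mm). Open jaws measure about 78 mm outside.
- tong_left (a joint): Closing angle of the left arm, rad: 0 open (as lying), 0.10 closed on the large weight, 0.17 fully closed; the right arm moves alike. The arms turn about pivots 85 mm behind the grip point; a spring holds them open: each sleeve needs about 4 N to start closing and 8 N at 43 mm.
- weight_tray (a point): Centre of the underside of the fixed wooden weight tray, 90 mm (x) x 240 mm (y), in which the three weights stand in a row along y about 70 mm apart, in any order, on its floor 4 mm above the bench; rim 10 mm high. z up.
- w_large_mid (a point): The largest check weight, 0.2 kg: a polished upright steel cylinder 28 mm in diameter, with a narrower knob on top. Point on its axis half-way up the cylinder's 38 mm (19 mm above the tray's floor); 50 mm high with the knob. Upright along z.
- w_medium_mid (a point): The medium check weight, 0.1 kg, 22 mm in diameter, cylinder 30 mm high, 42 mm with the knob: to be left standing. Point half-way up the cylinder.
- w_small_mid (a point): The smallest check weight, 0.05 kg, 18 mm in diameter, cylinder 23 mm high, 35 mm with the knob: to be left standing. Point half-way up the cylinder.
- tape_roll: Roll of clear tape lying flat, 90 mm across, 48 mm high, origin at the centre of its underside. Leave alone.
- stamp: Hand stamp with a wooden knob, 62 x 34 mm, 68 mm high, origin at the centre of its underside. Leave alone.
- pen_cup: Dark steel cup with pens, 72 mm across, about 155 mm high, origin at the centre of its underside. Leave alone.
- stapler: Black stapler, 145 mm long, about 57 mm high, origin at the centre of its underside. Leave alone.
- glue_stick: White glue stick standing upright, 26 mm across, 98 mm high, origin at the centre of its underside. Leave alone.
Things that resemble listed ones, but are neither listed nor needed, are in the scene too. What is shaped like the part that bears tongs_grip but blue is not meant.

How it is judged (in metres and radians):
On the way, in this order (a step that is already met when the one before it is completed fails the run):
1. the carton stands released in the outgoing tray (x of carton_mid in the frame of tray_floor between -0.11 and 0.11 m and y of carton_mid in the frame of tray_floor between -0.09 and 0.09 m and z of carton_mid in the frame of tray_floor between 0.03 and 0.05 m and angle between carton_mid's own z axis and vertical below 0.15 rad and contact force between carton and the fingers below 0.05 N and linear speed of carton below 0.02 m/s), for 0.2 s.
2. the large weight is lifted clear of its tray in the tongs (contact force between w_large and tongs above 0.5 N and contact force between tongs and the fingers above 1 N and contact force between w_large and the arm below 0.05 N and contact force between w_large and the fingers below 0.05 N and z of w_large_mid in the frame of weight_tray above 0.05 m), for 0.2 s.
At the end, for the whole second after the job is handed in: Carton flat on the tray floor, released, at rest. Large weight held still in the tongs held by the gripper: upright within 0.35 rad, axis within 50 mm of the platter's centre, underside about 8 to 100 mm above it. Nothing else carries it; weight, tongs and robot do not touch the scale (all of step 1 and contact force between w_large and tongs above 0.5 N and contact force between tongs and the fingers above 1 N and contact force between w_large and the arm below 0.05 N and contact force between w_large and the fingers below 0.05 N and horizontal distance between w_large_mid and platter_mid below 0.05 m and z of w_large_mid in the frame of platter_mid between 0.027 and 0.12 m and angle between w_large_mid's own z axis and vertical below 0.35 rad and linear speed of w_large below 0.03 m/s and contact force between each of w_large, tongs, the arm, the fingers and scale below 0.05 N and contact force between tongs and table below 0.05 N); the arm keeps its last pose, push and grip.
It fails at once if the gripper or arm touches a weight (contact force between any of w_large, w_medium, w_small and the fingers above 0.3 N or contact force between any of w_large, w_medium, w_small and the arm above 0.3 N).
It fails at once if the large weight touches the scale, or is knocked over or dropped (contact force between w_large and scale above 0.2 N or angle between w_large_mid's own z axis and vertical above 0.7 rad).
It fails at once if the carton is dropped or thrown (contact force between carton and the fingers below 0.02 N and linear speed of carton above 0.8 m/s).
It fails at once if another weight is shifted more than 20 mm or tipped (distance of any of w_medium_mid, w_small_mid from where it was at the start of the episode above 0.02 m or angle between any of w_medium_mid, w_small_mid's own z axis and vertical above 0.5 rad).
It fails at once if something else on the bench is shifted more than 30 mm or tipped over (distance of any of tape_roll, stamp, pen_cup, stapler, glue_stick from where it was at the start of the episode above 0.03 m or angle between any of tape_roll, stamp, pen_cup, stapler, glue_stick's own z axis and vertical above 0.5 rad).
It also fails if it takes over 72 s, if anything falls off the work surface, if the arm or the gripper's body presses on something with over 40 N, if the wrist force passes 120 N, or if a joint passes its speed limit or range.

## Working session

There is one attempt and no reset: what is moved stays moved. The work goes in short steps, Python scripts to look and compute and a shell command to move; the robot and the scene stay as the last step left them, time stands still between calls to the robot, and variables do not carry over. Pictures are saved under pics/ and viewed, and the job is handed in when it is done.

```bash
ls; mkdir -p pics; python3 - <<'E'
from bench import env
import cv2
print(env.get_obs())
for n in("side","top"):
    print(n,env.camera_info(n))
    cv2.imwrite(f"pics/{n}0.png",env.camera(n)[:,:,::-1])
E
```

```text
pics
{'t': 0.0, 'joints': array([-1.1671955 ,  0.69000268, -0.19448711,  1.56634114,  0.15727616,
        0.90249783, -0.21507516]), 'qvel': array([2.78581487e-04, 1.32404233e-03, 8.53666730e-04, 5.80892168e-04,
       2.21644546e-04, 1.15730921e-03, 3.64215464e-05]), 'effort': array([-1.42393828e-04, -5.39613104e+01, -1.26668718e+00, -1.58545196e+01,
        9.05955822e-03,  9.45814390e-03, -1.71846887e-05]), 'tcp_pos': array([225.71438002, 582.12232269, 230.47246247]), 'eef_rot': array([ 0.28863288,  1.55147323, -0.29155181]), 'wrist_force': array([ 0.44671586,  0.02591742, -0.77055752]), 'wrist_torque': array([-0.00533303,  0.0115684 , -0.01111138]), 'opening': 0.995688689009687}
side {'mtx': array([[433.01017824,   0.        , 321.93655928],
       [  0.        , 433.01017824, 241.33884675],
       [  0.        ,   0.        ,   1.        ]]), 'pose': array([[ 9.98422438e-01,  3.96607734e-02, -3.97449078e-02,
         4.56091428e+02],
       [-5.56848064e-02,  6.08653917e-01, -7.91479382e-01,
        -8.46658085e+02],
       [-7.19979059e-03,  7.92443962e-01,  6.09902231e-01,
         7.47063509e+02],
       [ 0.00000000e+00,  0.00000000e+00,  0.00000000e+00,
         1.00000000e+00]])}
top {'mtx': array([[494.59777422,   0.        , 314.91424323],
       [  0.        , 494.59777422, 243.68000323],
       [  0.        ,   0.        ,   1.        ]]), 'pose': array([[-1.87732374e-02,  9.88820720e-01, -1.47922783e-01,
         3.04496275e+02],
       [-9.99739783e-01, -2.04826671e-02, -1.00412747e-02,
        -3.02208873e+01],
       [-1.29588736e-02,  1.47695784e-01,  9.88947937e-01,
         1.50369693e+03],
       [ 0.00000000e+00,  0.00000000e+00,  0.00000000e+00,
         1.00000000e+00]])}
```

View pics/side0.png

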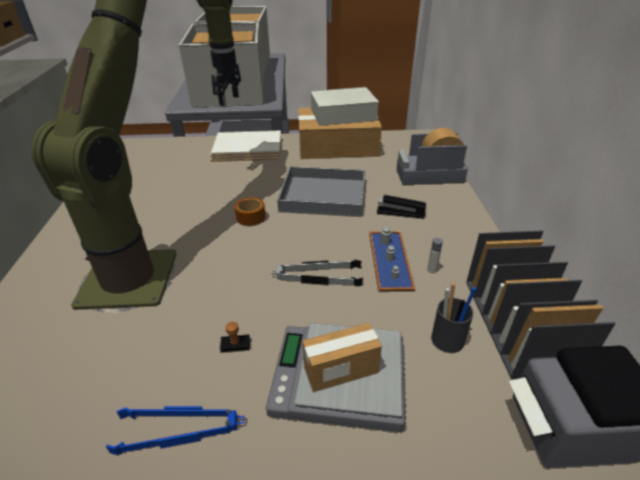

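View pics/top0.png

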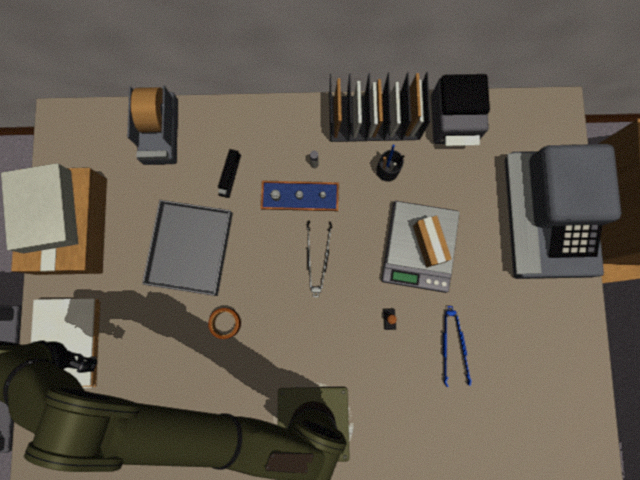

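Candidates: for the tongs, steel ones at side (320,272) / top (317,258), versus blue ones at side (180,425) / top (455,345), which are decoys. For the carton, the small one on the scale at side (342,355), versus background boxes at side (340,130) and (240,40). For the tray, the grey tray at side (323,190). The grey letter holders are not it. For the weights, three at side (385,237), (390,252) and (396,271). Next I'll check close crops.

```bash
cat > h.py <<'E'
import numpy as np, cv2
from bench import env
I={n:env.camera_info(n) for n in("side","top")}
def ray(n,px):
    K=I[n]["mtx"];P=I[n]["pose"]
    d=np.linalg.inv(K)@[px[0],px[1],1.]; d=np.array([d[0],-d[1],-d[2]])
    return P[:3,3],P[:3,:3]@d
def onz(n,px,z):
    o,d=ray(n,px); return o+d*(z-o[2])/d[2]
def proj(n,p):
    K=I[n]["mtx"];P=I[n]["pose"]; c=P[:3,:3].T@(np.asarray(p,float)-P[:3,3])
    q=K@[c[0],-c[1],-c[2]]; return q[:2]/q[2]
def tri(a,b):
    o1,d1=ray("side",a);o2,d2=ray("top",b)
    d1=d1/np.linalg.norm(d1);d2=d2/np.linalg.norm(d2)
    s=np.linalg.lstsq(np.c_[d1,-d2],o2-o1,rcond=None)[0]
    p,q=o1+s[0]*d1,o2+s[1]*d2
    return (p+q)/2,np.linalg.norm(p-q)
def crop(src,dst,x0,y0,w,h,k):
    im=cv2.imread(src)[y0:y0+h,x0:x0+w]
    im=cv2.resize(im,None,fx=k,fy=k,interpolation=cv2.INTER_CUBIC)
    for i in range(0,w,20): cv2.putText(im,str(x0+i),(i*k,10),0,.35,(0,0,255),1);cv2.line(im,(i*k,12),(i*k,18),(0,0,255))
    for i in range(0,h,20): cv2.putText(im,str(y0+i),(0,i*k+4),0,.35,(0,0,255),1);cv2.line(im,(24,i*k),(30,i*k),(0,0,255))
    cv2.imwrite(dst,im)
E
python3 - <<'E'
from h import *
crop("pics/side0.png","pics/s_w.png",265,220,155,80,5)
crop("pics/top0.png","pics/t_w.png",240,170,120,130,4)
crop("pics/side0.png","pics/s_c.png",260,315,155,120,5)
crop("pics/top0.png","pics/t_c.png",370,190,110,110,5)
E
```

```text
(no output)
```

View pics/s_w.png

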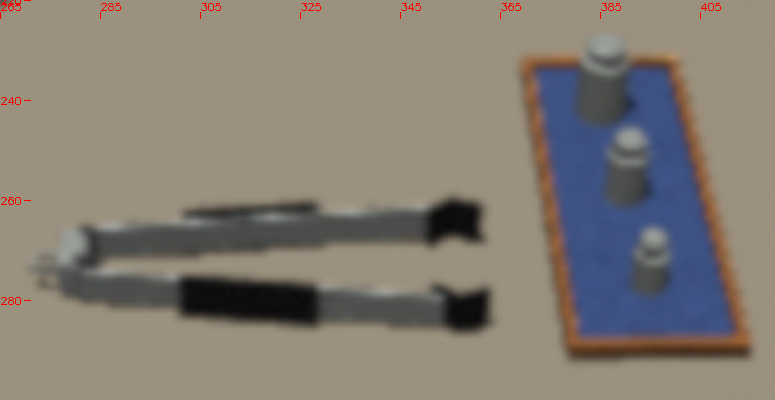

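View pics/t_w.png

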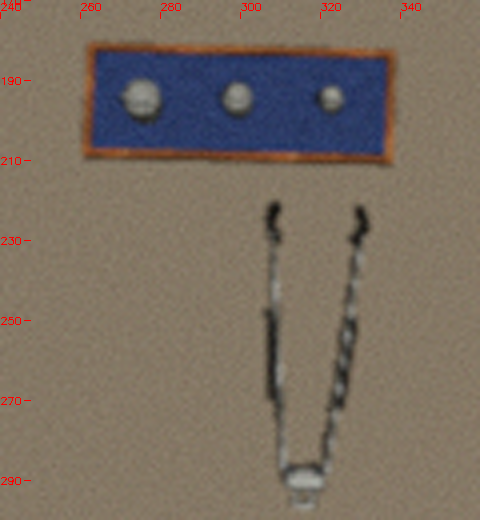

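View pics/s_c.png

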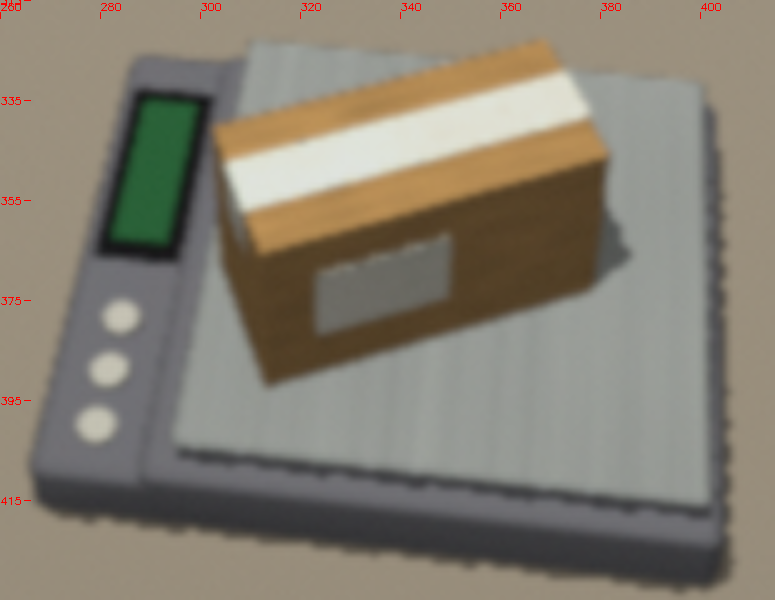

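View pics/t_c.png

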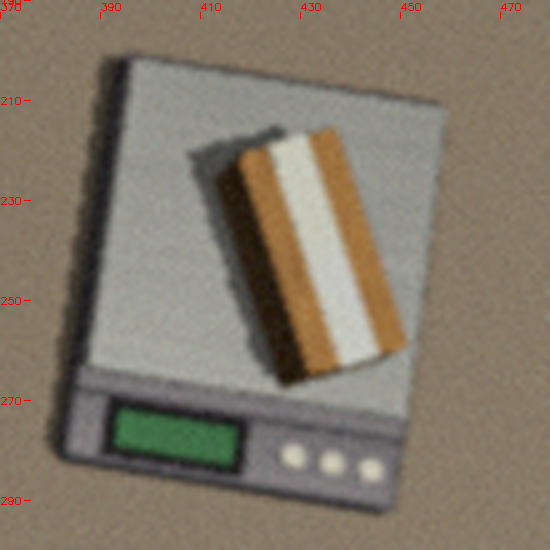

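```bash
python3 - <<'E'
from h import *
np.set_printoptions(precision=1,suppress=True)
def quad(nm,S,T,z):
    for n,Q in(("side",S),("top",T)):
        W=np.array([onz(n,q,z)[:2] for q in Q]); e=np.roll(W,-1,0)-W
        print(nm,n,"ctr",W.mean(0),"sides",np.linalg.norm(e,axis=1),"ang",np.degrees(np.arctan2(e[:,1],e[:,0])))
quad("carton",[(303,340.6),(368.6,323),(381.4,346.4),(312.4,365.6)],[(418.6,220.4),(437,215.6),(451,259.4),(432,265)],136)
quad("platter",[(310,323),(400.6,331.4),(402,417),(295.4,403.6)],[(395.6,201.6),(459,211),(451,273.6),(388,263)],56)
quad("tray",[(285,170),(366,171),(363,211),(278,206)],[(162,201),(232,209),(217,294),(145,289)],45)
quad("wtray",[(369,232.5),(400,232),(414,290),(380,290.5)],[(262,181.5),(338,183),(338,210),(261,209)],10)
for nm,s,t,z in[("L",(386,228.5),(275.5,194),54),("M",(391,247),(299.3,194.3),46),("S",(395.6,267.5),(322.5,194),39)]:
    print(nm,onz("side",s,z),onz("top",t,z),tri(s,t))
for nm,s,t,z in[("jawL",(356,264.4),(308.2,225.5),14),("jawR",(358.4,281.6),(330.2,225.5),14),("slL",(315,262),(307.8,258.2),14),("slR",(314.6,280),(326,260.5),14),("piv",(279.5,270),(315.8,290),14)]:
    print(nm,"side z14",onz("side",s,z),"top z26",onz("top",t,26),tri(s,t))
E
```

```text
carton side ctr [ 514.7 -351.7] sides [127.1  57.1 126.9  56.2] ang [  15.4  -75.  -165.   105.2]
carton top ctr [ 512.7 -350.5] sides [ 53.8 128.6  55.3 130.2] ang [ -76.4 -165.7  105.2   13.7]
platter side ctr [ 536.2 -339.5] sides [188.4 190.5 185.6 188. ] ang [ -10.5 -100.7  168.7   80.2]
platter top ctr [ 534.4 -336.6] sides [190.  189.4 185.8 186.5] ang [-99.9 169.4  79.2  -9.3]
tray side ctr [520.2 339.3] sides [273.6 244.1 252.5 223.6] ang [ -5.4 -99.9 170.1  85.3]
tray top ctr [518.4 361. ] sides [215.  258.5 214.3 269. ] ang [-97.9 170.5  85.   -9.2]
wtray side ctr [680.3  22.1] sides [ 88.9 237.7  82.7 237.4] ang [ -2.2 -93.2 177.6  88.3]
wtray top ctr [678.9  29.3] sides [236.8  85.7 237.9  87.6] ang [-92.4 178.5  88.   -2.2]
L [678.6  98.7  54. ] [675.1 100.4  54. ] (array([677.3, 100.5,  52.3]), np.float64(3.5357431895811886))
M [680.   27.3  46. ] [674.6  29.   46. ] (array([677.8,  29. ,  44.1]), np.float64(5.3283715940132295))
S [678.7 -45.9  39. ] [675.8 -41.3  39. ] (array([678.5, -41.4,  34.7]), np.float64(3.1126838731932716))
jawL side z14 [586.6   1.   14. ] top z26 [581.8   4.1  26. ] (array([585.9,   4.5,  10.7]), np.float64(2.4665338274261748))
jawR side z14 [584.8 -64.3  14. ] top z26 [580.4 -62.7  26. ] (array([584. , -63. ,  12.5]), np.float64(2.1464468607988567))
slL side z14 [480.8  17.4  14. ] top z26 [481.8   7.   26. ] (array([481.3,   7. ,  23. ]), np.float64(1.642174368246887))
slR side z14 [476.9 -51.6  14. ] top z26 [473.7 -47.6  26. ] (array([476.3, -47.7,  10.3]), np.float64(1.4330258779825475))
piv side z14 [388.8  -8.3  14. ] top z26 [386.  -15.2  26. ] (array([387.8, -15. ,  19.5]), np.float64(3.0324413490672018))
```

```bash
python3 - <<'E'
from h import *
crop("pics/side0.png","pics/s_t.png",265,160,120,65,6)
crop("pics/top0.png","pics/t_t.png",135,140,115,160,3)
E
```

```text
(no output)
```

View pics/s_t.png

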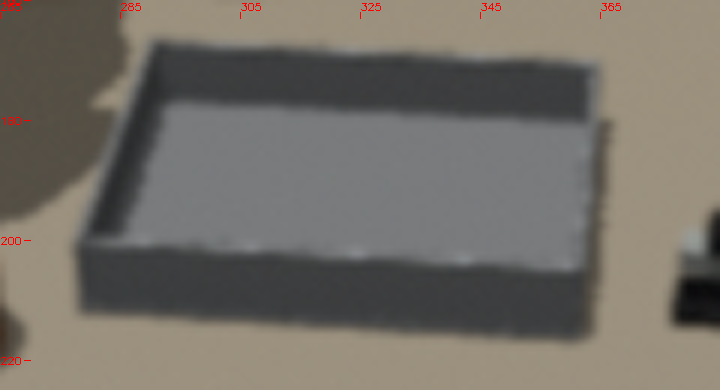

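View pics/t_t.png

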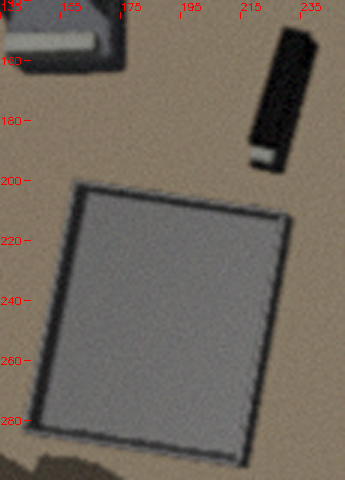

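```bash
cat >> h.py <<'E'
from scipy.spatial.transform import Rotation as Rn
def plan(goal,yaw=None):
    """goal TCP xyz mm; yaw (deg) = desired direction of tool y in world xy (mod 180)"""
    np.set_printoptions(precision=4,suppress=True)
    o=env.get_obs(); M=Rn.from_rotvec(o["eef_rot"]).as_matrix()
    d=np.asarray(goal)-o["tcp_pos"]
    y=np.degrees(np.arctan2(M[1,1],M[0,1]))
    print("t",round(o["t"],2),"tcp",o["tcp_pos"].round(1),"xaxis",M[:,0].round(3),"y-dir",round(y,1),"open",round(o["opening"],3),"F",o["wrist_force"].round(1))
    print(" tool-frame shift m",(M.T@d/1000).round(4))
    if yaw is not None:
        t=(yaw-y+90)%180-90; print(" yaw change world",round(t,1),"deg -> turn about tool x",round(-np.radians(t),3))
        a=Rn.from_euler('x',-np.radians(t)).as_matrix()
        print(" shift in tool frame after turn",((M@a).T@d/1000).round(4))
E
python3 - <<'E'
from h import *
W=lambda n,Q:np.array([onz(n,q,45)[:2] for q in Q]).mean(0)
print(W("side",[(290,166.7),(364.5,170.8),(362.5,204.7),(278.3,200.5)]),W("top",[(160.3,201),(231.7,211.7),(216.7,295),(144.3,282.7)]))
plan((514,-351,230),105)
plan((480,560,260),105)
E
```

```text
[524.02069955 361.4519368 ] [520.25581442 363.36162135]
t 0.1 tcp [225.7 582.2 230.6] xaxis [-0.    -0.002 -1.   ] y-dir 68.8 open 1.002 F [ 0.4  0.3 -0.1]
 tool-frame shift m [ 0.0019 -0.766   0.606 ]
 yaw change world 36.2 deg -> turn about tool x -0.632
 shift in tool frame after turn [ 0.0019 -0.976   0.0369]
t 0.1 tcp [225.7 582.2 230.6] xaxis [-0.    -0.002 -1.   ] y-dir 68.8 open 1.002 F [ 0.4  0.3 -0.1]
 tool-frame shift m [-0.0295  0.0711  0.2451]
 yaw change world 36.2 deg -> turn about tool x -0.632
 shift in tool frame after turn [-0.0295 -0.0873  0.2398]
```

```bash
python3 -m inch '[[-0.01,0,0.03,-0.11,1],[-0.01,0,0.04,-0.11,1],[0,0,0.04,-0.11,1],[0,0,0.04,-0.11,1],[0,0,0.04,-0.11,1]]'; python3 -m inch '[[0,-0.02,0.04,-0.082,1],[0,-0.04,0.02,0,1],[0,-0.04,0,0,1],[0,-0.04,0,0,1],[0,-0.04,0,0,1]]'; python3 - <<'E'
from h import *
plan((514,-351,230),105)
E
```

```text
t: 0.52
tcp_pos: [414.3, 555.1, 251.4]
eef_rot: [-0.146, 1.566, 0.144]
wrist_force: [0.3, 1.3, -0.3]
opening: 0.998
t: 0.93
tcp_pos: [511.1, 395.9, 250.4]
eef_rot: [-0.206, 1.562, 0.205]
wrist_force: [0.2, 0.6, -0.1]
opening: 0.998
t 0.93 tcp [511.1 395.9 250.4] xaxis [-0.001 -0.001 -1.   ] y-dir 105.0 open 0.998 F [ 0.2  0.6 -0.1]
 tool-frame shift m [ 0.021  -0.7222 -0.1904]
 yaw change world 0.0 deg -> turn about tool x -0.0
 shift in tool frame after turn [ 0.021  -0.7222 -0.1905]
```

```bash
python3 -m inch '[[0,-0.036,-0.0095,0,1],[0,-0.036,-0.0095,0,1],[0,-0.036,-0.0095,0,1],[0,-0.036,-0.0095,0,1],[0,-0.036,-0.0095,0,1]]'; python3 -m inch '[[0,-0.036,-0.0095,0,1],[0,-0.036,-0.0095,0,1],[0,-0.036,-0.0095,0,1],[0,-0.036,-0.0095,0,1],[0,-0.036,-0.0095,0,1]]'
python3 -m inch '[[0,-0.036,-0.0095,0,1],[0,-0.036,-0.0095,0,1],[0,-0.036,-0.0095,0,1],[0,-0.036,-0.0095,0,1],[0,-0.036,-0.0095,0,1]]'; python3 -m inch '[[0,-0.036,-0.0095,0,1],[0,-0.036,-0.0095,0,1],[0,-0.03,-0.0095,0,1],[0,-0.02,-0.0095,0,1],[0,-0.01,0,0,1]]'; python3 - <<'E'
from h import *
plan((514,-351,100),105)
E
```

```text
t: 1.35
tcp_pos: [511.0, 210.0, 251.0]
eef_rot: [-0.206, 1.562, 0.206]
wrist_force: [0.9, -1.4, 0.7]
opening: 0.998
t: 1.77
tcp_pos: [511.7, 23.9, 251.0]
eef_rot: [-0.206, 1.562, 0.206]
wrist_force: [1.2, -0.0, 0.1]
opening: 1.0
t: 2.18
tcp_pos: [512.4, -162.2, 251.0]
eef_rot: [-0.206, 1.562, 0.206]
wrist_force: [1.8, 1.5, -0.3]
opening: 1.0
t: 2.6
tcp_pos: [508.0, -302.7, 250.4]
eef_rot: [-0.202, 1.565, 0.199]
wrist_force: [-0.9, -0.5, 0.2]
opening: 1.001
t 2.6 tcp [ 508.  -302.7  250.4] xaxis [-0.003 -0.002 -1.   ] y-dir 104.6 open 1.001 F [-0.9 -0.5  0.2]
 tool-frame shift m [ 0.1504 -0.0481 -0.0059]
 yaw change world 0.4 deg -> turn about tool x -0.006
 shift in tool frame after turn [ 0.1504 -0.048  -0.0062]
```

```bash
python3 -m inch '[[0.01,-0.024,-0.003,-0.006,1],[0.02,-0.016,-0.003,0,1],[0.02,-0.007,0,0,1],[0.015,0,0,0,1],[0,0,0,0,1]]'; python3 - <<'E'
from h import *
plan((514,-351,98),105)
cv2.imwrite("pics/side1.png",env.camera("side")[:,:,::-1]);cv2.imwrite("pics/top1.png",env.camera("top")[:,:,::-1])
crop("pics/side1.png","pics/s1.png",260,250,155,180,3)
crop("pics/top1.png","pics/t1.png",350,170,130,140,4)
a=cv2.imread("pics/s1.png");b=cv2.imread("pics/t1.png")
E
```

```text
t: 3.02
tcp_pos: [515.4, -342.8, 182.7]
eef_rot: [-0.207, 1.566, 0.215]
wrist_force: [-0.1, -0.1, -1.0]
opening: 0.999
t 3.02 tcp [ 515.4 -342.8  182.7] xaxis [-0.006  0.004 -1.   ] y-dir 105.4 open 0.999 F [-0.1 -0.1 -1. ]
 tool-frame shift m [ 0.0847 -0.008  -0.0031]
 yaw change world -0.4 deg -> turn about tool x 0.007
 shift in tool frame after turn [ 0.0847 -0.0081 -0.0031]
```

View pics/s1.png

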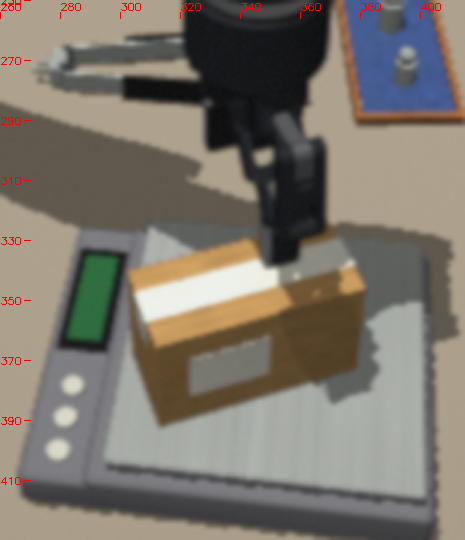

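View pics/t1.png

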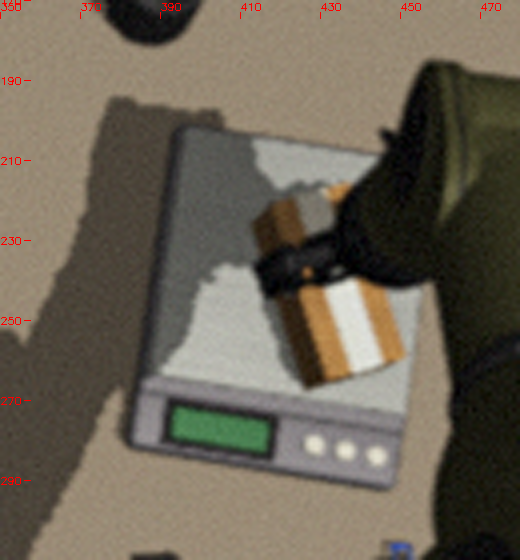

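The gripper stands above the carton with its fingers across the width. The near finger is at side (353,335) and the left finger at top (417,238), straddling the top face. I'm going down.

```bash
python3 -m inch '[[0.01,-0.005,-0.003,0.006,1],[0.02,-0.003,0,0,1],[0.02,0,0,0,1],[0.02,0,0,0,1],[0.013,0,0,0,1]]';python3 -m inch '[[0,0,0,0,1],[0,0,0,0,-1],[0,0,0,0,-1],[0,0,0,0,-1],[0,0,0,0,-1]]'; python3 -m inch '[[0,0,0,0,-1],[0,0,0,0,-1]]'; python3 - <<'E'
from h import *
plan((514,-351,98),105)
E
```

```text
t: 3.53
tcp_pos: [516.1, -352.9, 102.2]
eef_rot: [-0.206, 1.561, 0.206]
wrist_force: [-0.5, -0.4, -0.5]
opening: 1.0
t: 3.95
tcp_pos: [517.5, -352.8, 105.0]
eef_rot: [-0.207, 1.558, 0.205]
wrist_force: [-1.0, 2.3, 6.2]
opening: 0.668
t: 4.12
tcp_pos: [517.5, -352.8, 105.0]
eef_rot: [-0.207, 1.558, 0.205]
wrist_force: [0.6, 2.5, 6.8]
opening: 0.671
t 4.12 tcp [ 517.5 -352.8  105. ] xaxis [ 0.003 -0.    -1.   ] y-dir 105.0 open 0.671 F [0.6 2.5 6.8]
 tool-frame shift m [ 0.007   0.0026 -0.0029]
 yaw change world -0.0 deg -> turn about tool x 0.001
 shift in tool frame after turn [ 0.007   0.0026 -0.0029]
```

```bash
python3 -m inch '[[-0.01,0,0,0,-1],[-0.02,0,0,0,-1],[-0.03,0,0,0,-1],[-0.03,0,0,0,-1],[-0.02,0.01,0,0,-1]]'; python3 - <<'E'
from h import *
plan((522,362,210),105)
E
```

```text
t: 4.53
tcp_pos: [514.3, -346.6, 216.3]
eef_rot: [-0.207, 1.558, 0.2]
wrist_force: [1.7, -0.3, -2.1]
opening: 0.668
t 4.53 tcp [ 514.3 -346.6  216.3] xaxis [ 0.003 -0.004 -1.   ] y-dir 104.8 open 0.668 F [ 1.7 -0.3 -2.1]
 tool-frame shift m [0.0035 0.6831 0.1888]
 yaw change world 0.2 deg -> turn about tool x -0.003
 shift in tool frame after turn [0.0035 0.6825 0.1908]
```

```bash
python3 -m inch '[[0,0.02,0.006,0,-1],[0,0.03,0.008,0,-1],[0,0.034,0.0095,0,-1],[0,0.034,0.0095,0,-1],[0,0.034,0.0095,0,-1]]';python3 -m inch '[[0,0.034,0.0095,0,-1],[0,0.034,0.0095,0,-1],[0,0.034,0.0095,0,-1],[0,0.034,0.0095,0,-1],[0,0.034,0.0095,0,-1]]';python3 -m inch '[[0,0.034,0.0095,0,-1],[0,0.034,0.0095,0,-1],[0,0.034,0.0095,0,-1],[0,0.034,0.0095,0,-1],[0,0.034,0.0095,0,-1]]';python3 -m inch '[[0,0.034,0.0095,0,-1],[0,0.034,0.0095,0,-1],[0,0.034,0.0095,0,-1],[0,0.034,0.0095,0,-1],[0,0.025,0.007,0,-1]]'; python3 - <<'E'
from h import *
plan((522,362,130),105)
E
```

```text
t: 4.95
tcp_pos: [514.8, -184.8, 213.8]
eef_rot: [-0.205, 1.561, 0.204]
wrist_force: [0.7, 0.4, -3.9]
opening: 0.665
t: 5.37
tcp_pos: [516.9, -8.0, 213.8]
eef_rot: [-0.206, 1.561, 0.205]
wrist_force: [1.0, -0.1, -3.1]
opening: 0.668
t: 5.78
tcp_pos: [518.9, 168.5, 213.8]
eef_rot: [-0.206, 1.56, 0.205]
wrist_force: [1.0, 0.3, -3.3]
opening: 0.666
t: 6.2
tcp_pos: [520.0, 338.3, 213.9]
eef_rot: [-0.206, 1.56, 0.21]
wrist_force: [0.4, 0.2, -3.4]
opening: 0.669
t 6.2 tcp [520.  338.3 213.9] xaxis [ 0.     0.002 -1.   ] y-dir 105.2 open 0.669 F [ 0.4  0.2 -3.4]
 tool-frame shift m [0.084  0.0221 0.0081]
 yaw change world -0.2 deg -> turn about tool x 0.003
 shift in tool frame after turn [0.084  0.0221 0.008 ]
```

```bash
python3 -m inch '[[0.01,0.015,0.006,0,-1],[0.025,0.005,0.002,0,-1],[0.03,0,0,0,-1],[0.03,0,0,0,-1],[0.025,0,0,0,-1]]';python3 -m inch '[[0.015,0,0,0,-1],[0.008,0,0,0,-1],[0.003,0,0,0,-1],[0,0,0,0,-1],[0,0,0,0,-1]]'; python3 - <<'E'
from h import *
plan((522,362,54),105)
E
```

```text
t: 6.62
tcp_pos: [523.0, 355.1, 91.7]
eef_rot: [-0.207, 1.562, 0.205]
wrist_force: [-0.0, -0.6, -3.9]
opening: 0.668
t: 7.03
tcp_pos: [524.1, 356.5, 68.5]
eef_rot: [-0.205, 1.559, 0.207]
wrist_force: [-0.0, 0.3, -3.0]
opening: 0.672
t 7.03 tcp [524.1 356.5  68.5] xaxis [ 0.002  0.001 -1.   ] y-dir 105.0 open 0.672 F [-0.   0.3 -3. ]
 tool-frame shift m [ 0.0145  0.0058 -0.0006]
 yaw change world -0.0 deg -> turn about tool x 0.0
 shift in tool frame after turn [ 0.0145  0.0058 -0.0006]
```

```bash
python3 -m inch '[[0.006,0,0,0,-1],[0.004,0,0,0,-1],[0.002,0,0,0,-1],[0,0,0,0,-1]]'; python3 -m inch '[[0.002,0,0,0,-1],[0,0,0,0,-1]]'
```

```text
t: 7.37
tcp_pos: [523.0, 355.7, 54.9]
eef_rot: [-0.206, 1.562, 0.206]
wrist_force: [0.3, 0.2, -4.2]
opening: 0.673
t: 7.53
tcp_pos: [523.3, 356.1, 54.0]
eef_rot: [-0.206, 1.561, 0.206]
wrist_force: [-1.8, -0.6, 1.4]
opening: 0.668
```

```bash
python3 -m inch '[[0,0,0,0,0.6],[0,0,0,0,0.8],[0,0,0,0,1],[0,0,0,0,1],[0,0,0,0,1]]'; python3 -m inch '[[-0.005,0,0,0,1],[-0.02,0,0,0,1],[-0.03,0,0,0,1],[-0.03,0,0,0,1],[-0.03,0,0,0,1]]';python3 - <<'E'
from h import *
cv2.imwrite("pics/side2.png",env.camera("side")[:,:,::-1])
crop("pics/side2.png","pics/s2.png",265,110,120,110,5)
plan((480,-20,200),0)
E
```

```text
t: 7.95
tcp_pos: [523.4, 356.1, 53.4]
eef_rot: [-0.206, 1.561, 0.206]
wrist_force: [-0.3, 0.5, -0.5]
opening: 1.002
t: 8.37
tcp_pos: [523.0, 355.9, 169.7]
eef_rot: [-0.206, 1.561, 0.206]
wrist_force: [-0.4, -0.1, 1.1]
opening: 1.003
t 8.42 tcp [526.  358.6 176.3] xaxis [ 0.008  0.007 -1.   ] y-dir 105.0 open 1.001 F [0.5 0.  3.8]
 tool-frame shift m [-0.0267 -0.3537 -0.1422]
 yaw change world 75.0 deg -> turn about tool x -1.309
 shift in tool frame after turn [-0.0267  0.0457 -0.3784]
```

View pics/s2.png

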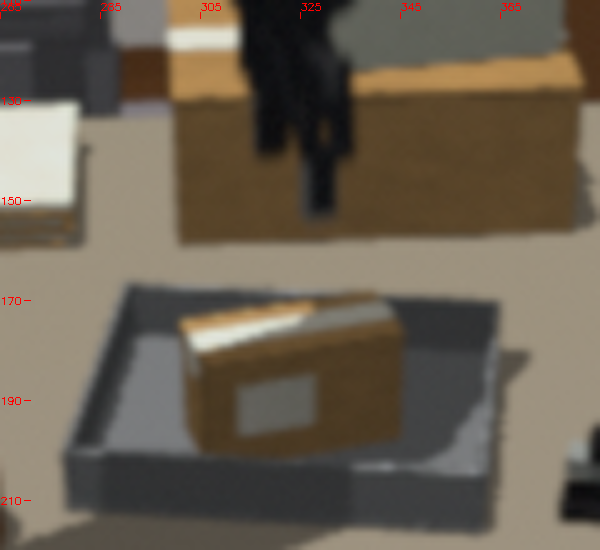

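The carton stands upright and released in the tray, around side (323,188). Next is the tongs. I'm checking the pose estimate by overlaying model points on the first pictures.

```bash
cat > ov.py <<'E'
from h import *
def ov(gx,gy,deg,tag,src=("pics/side0.png","pics/top0.png")):
    a=np.radians(deg);R=np.array([[np.cos(a),-np.sin(a)],[np.sin(a),np.cos(a)]])
    ims=[]
    for n,s,(x0,y0,w,h,k) in(("side",src[0],(265,225,110,70,7)),("top",src[1],(290,210,50,90,6))):
        im=cv2.resize(cv2.imread(s)[y0:y0+h,x0:x0+w],None,fx=k,fy=k,interpolation=cv2.INTER_CUBIC)
        def pt(x,y,z,c):
            p=R@[x,y]+[gx,gy];q=(proj(n,[*p,z])-[x0,y0]+.5)*k
            cv2.circle(im,tuple(int(v) for v in q),3,c,1)
        for sg in(1,-1):
            for xx in(-35,0,35): pt(xx,sg*30*(1+xx*.0009*0)+sg*xx*0.0,28,(0,0,255))
            pt(105,sg*33,26,(0,255,0));pt(105-14.5,sg*39,26,(0,255,255));pt(105+14.5,sg*39,26,(0,255,255))
        pt(-85,0,28,(255,0,255));pt(0,0,28,(255,255,0));pt(105,0,26,(255,255,0))
        cv2.imwrite(f"pics/ov_{tag}_{n}.png",im)
E
python3 -c "
from ov import *
ov(480,-21,-4.4,'a')"
```

```text
(no output)
```

View pics/ov_a_side.png

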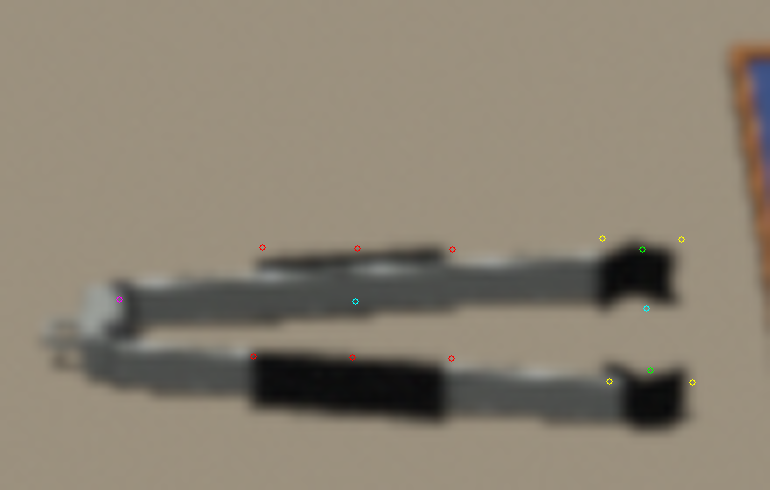

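View pics/ov_a_top.png

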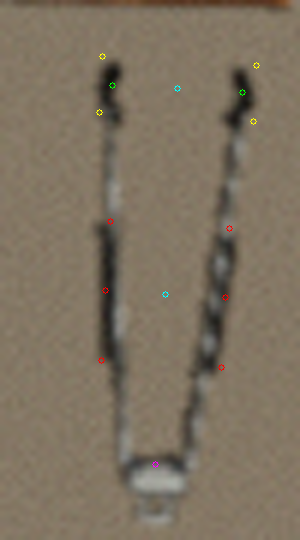

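```bash
python3 -m inch '[[0,-0.02,-0.01,0.1,1],[0,-0.03,0,0.1,1],[0,-0.038,0,0.1,1],[0,-0.038,0,0.039,1],[0,-0.038,0,0,1]]'; python3 - <<'E'
from h import *
plan((478.5,-21.5,150),85.6)
E
```

```text
t: 8.83
tcp_pos: [521.9, 189.2, 168.7]
eef_rot: [0.062, 1.568, -0.061]
wrist_force: [0.0, -1.8, -0.1]
opening: 1.001
t 8.83 tcp [521.9 189.2 168.7] xaxis [ 0.001  0.    -1.   ] y-dir 85.5 open 1.001 F [ 0.  -1.8 -0.1]
 tool-frame shift m [ 0.0186 -0.2135 -0.0268]
 yaw change world 0.1 deg -> turn about tool x -0.002
 shift in tool frame after turn [ 0.0186 -0.2134 -0.0272]
```

```bash
python3 -m inch '[[0,-0.038,-0.005,0,1],[0,-0.038,-0.005,0,1],[0,-0.038,-0.005,0,1],[0,-0.038,-0.005,0,1],[0.01,-0.025,-0.005,0,1]]'; python3 -m inch '[[0.01,-0.01,0,0,1],[0,0,0,0,1],[0,0,0,0,1]]'; python3 - <<'E'
from h import *
plan((478.5,-21.5,60),85.6)
E
```

```text
t: 9.25
tcp_pos: [483.2, 11.9, 159.6]
eef_rot: [0.062, 1.567, -0.065]
wrist_force: [-0.0, -1.0, -0.7]
opening: 1.001
t: 9.5
tcp_pos: [482.5, 6.3, 148.4]
eef_rot: [0.061, 1.57, -0.061]
wrist_force: [0.2, 1.3, 0.1]
opening: 1.003
t 9.5 tcp [482.5   6.3 148.4] xaxis [ 0.     0.001 -1.   ] y-dir 85.5 open 1.003 F [0.2 1.3 0.1]
 tool-frame shift m [ 0.0884 -0.0281 -0.0019]
 yaw change world 0.1 deg -> turn about tool x -0.001
 shift in tool frame after turn [ 0.0884 -0.0281 -0.0019]
```

```bash
python3 -m inch '[[0.01,-0.014,-0.002,0,1],[0.03,-0.01,0,0,1],[0.03,-0.004,0,0,1],[0.018,0,0,0,1],[0,0,0,0,1]]'; python3 -m inch '[[0,0,0,0,1],[0,0,0,0,1]]'; python3 - <<'E'
from h import *
plan((478.5,-21.5,5),85.6)
for n in("side","top"): cv2.imwrite(f"pics/{n}3.png",env.camera(n)[:,:,::-1])
crop("pics/side3.png","pics/s3.png",255,180,160,120,5)
crop("pics/top3.png","pics/t3.png",270,170,100,140,4)
E
```

```text
t: 9.92
tcp_pos: [477.6, -19.5, 58.0]
eef_rot: [0.059, 1.573, -0.057]
wrist_force: [0.2, 0.6, -0.4]
opening: 1.0
t: 10.08
tcp_pos: [479.5, -20.0, 61.4]
eef_rot: [0.06, 1.568, -0.058]
wrist_force: [0.5, -0.5, 0.6]
opening: 1.003
t 10.08 tcp [479.5 -20.   61.4] xaxis [ 0.002  0.001 -1.   ] y-dir 85.7 open 1.003 F [ 0.5 -0.5  0.6]
 tool-frame shift m [ 0.0564 -0.0016 -0.001 ]
 yaw change world -0.1 deg -> turn about tool x 0.002
 shift in tool frame after turn [ 0.0564 -0.0016 -0.001 ]
```

View pics/s3.png

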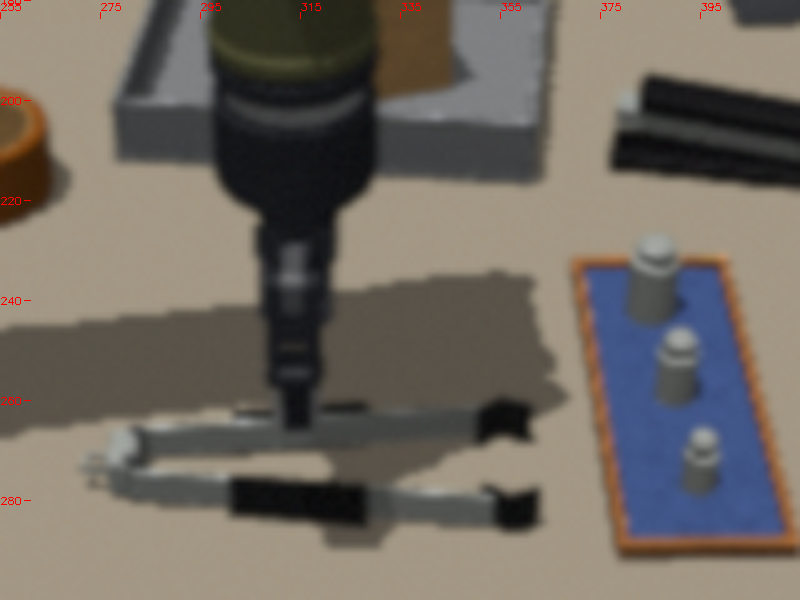

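View pics/t3.png

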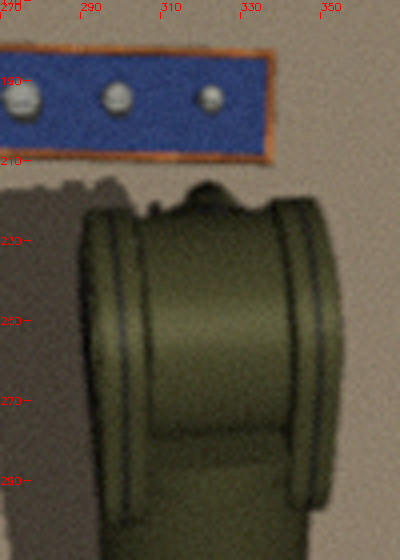

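```bash
python3 - <<'E'
from h import *
for dz in(0,13): print(proj("side",(479.5,-20,61.4+dz)),proj("side",(476,-65,61.4+dz)),proj("side",(476,-77,61.4+dz)))
E
```

```text
[314.78668631 257.18151324] [314.127743   269.21498351] [314.33703092 272.54855271]
[314.69544227 253.11274467] [314.02825681 265.09758849] [314.23824507 268.41873384]
```

```bash
python3 -m inch '[[0.01,-0.0015,0,0,1],[0.02,0,-0.001,0,1],[0.02,0,0,0,1],[0.008,0,0,0,1],[0.002,0,0,0,1]]'; python3 -m inch '[[0,0,0,0,1],[0,0,0,0,1]]'; python3 - <<'E'
from h import *
plan((478.5,-21.5,1),85.6)
E
```

```text
t: 10.6
tcp_pos: [477.1, -22.6, -0.1]
eef_rot: [0.06, 1.571, -0.06]
wrist_force: [-0.4, 0.5, -1.1]
opening: 1.002
t: 10.77
tcp_pos: [477.7, -22.9, 1.2]
eef_rot: [0.061, 1.569, -0.06]
wrist_force: [-0.5, -0.1, -0.2]
opening: 1.001
t 10.77 tcp [477.7 -22.9   1.2] xaxis [ 0.001  0.    -1.   ] y-dir 85.6 open 1.001 F [-0.5 -0.1 -0.2]
 tool-frame shift m [0.0002 0.0015 0.0007]
 yaw change world -0.0 deg -> turn about tool x 0.0
 shift in tool frame after turn [0.0002 0.0015 0.0007]
```

Now squeeze to about 51 mm (0.6 open, gripper value 0.2).

```bash
python3 -m inch '[[0,0,0,0,0.5],[0,0,0,0,0.4],[0,0,0,0,0.3],[0,0,0,0,0.2],[0,0,0,0,0.2]]'; python3 -m inch '[[0,0,0,0,0.2],[0,0,0,0,0.2],[0,0,0,0,0.2]]'; python3 - <<'E'
from h import *
plan((478.5,-21.5,1),85.6)
for n in("side","top"): cv2.imwrite(f"pics/{n}4.png",env.camera(n)[:,:,::-1])
crop("pics/side4.png","pics/s4.png",255,220,160,80,5)
E
```

```text
t: 11.18
tcp_pos: [477.8, -23.1, 1.6]
eef_rot: [0.061, 1.568, -0.06]
wrist_force: [0.7, 0.4, 9.5]
opening: 0.604
t: 11.43
tcp_pos: [477.9, -23.1, 1.6]
eef_rot: [0.061, 1.568, -0.06]
wrist_force: [-0.7, 0.2, 9.2]
opening: 0.6
t 11.43 tcp [477.9 -23.1   1.6] xaxis [ 0.002  0.    -1.   ] y-dir 85.6 open 0.6 F [-0.7  0.2  9.2]
 tool-frame shift m [0.0006 0.0016 0.0005]
 yaw change world 0.0 deg -> turn about tool x -0.0
 shift in tool frame after turn [0.0006 0.0016 0.0005]
```

View pics/s4.png

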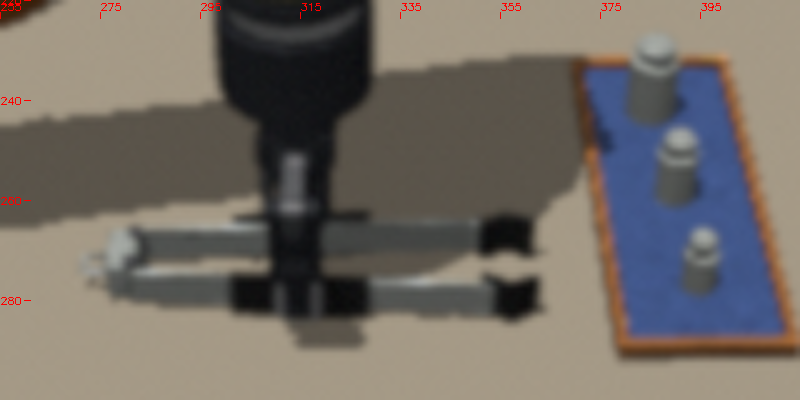

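```bash
python3 -m inch '[[-0.005,0,0,0,0.2],[-0.01,0,0,0,0.2],[-0.01,0,0,0,0.2],[-0.005,0,0,0,0.2],[0,0,0,0,0.2]]'; python3 -m inch '[[0,0.01,0,0,0.2],[0,0.02,0,0,0.2],[0,0.03,0,0,0.2],[0,0.03,0,0,0.2],[0,0.02,0,0,0.2]]';python3 -m inch '[[0,0.015,0,0,0.2],[0,0,0,0,0.2],[0,0,0,0,0.2]]'; python3 - <<'E'
from h import *
plan((478.5,-21.5,1),85.6)
for n in("side","top"): cv2.imwrite(f"pics/{n}5.png",env.camera(n)[:,:,::-1])
crop("pics/side5.png","pics/s5.png",255,190,160,100,5)
crop("pics/top5.png","pics/t5.png",230,170,120,120,5)
E
```

```text
t: 11.95
tcp_pos: [477.8, -23.2, 31.7]
eef_rot: [0.061, 1.568, -0.06]
wrist_force: [0.0, 0.5, -1.7]
opening: 0.603
t: 12.37
tcp_pos: [485.5, 91.4, 29.8]
eef_rot: [0.06, 1.57, -0.055]
wrist_force: [0.4, 0.4, -2.1]
opening: 0.598
t: 12.62
tcp_pos: [486.2, 102.9, 29.9]
eef_rot: [0.059, 1.571, -0.058]
wrist_force: [-0.6, -0.4, -0.7]
opening: 0.599
t 12.62 tcp [486.2 102.9  29.9] xaxis [-0.001  0.    -1.   ] y-dir 85.7 open 0.599 F [-0.6 -0.4 -0.7]
 tool-frame shift m [ 0.0289 -0.1247  0.0016]
 yaw change world -0.1 deg -> turn about tool x 0.003
 shift in tool frame after turn [ 0.0289 -0.1247  0.0019]
```

View pics/s5.png

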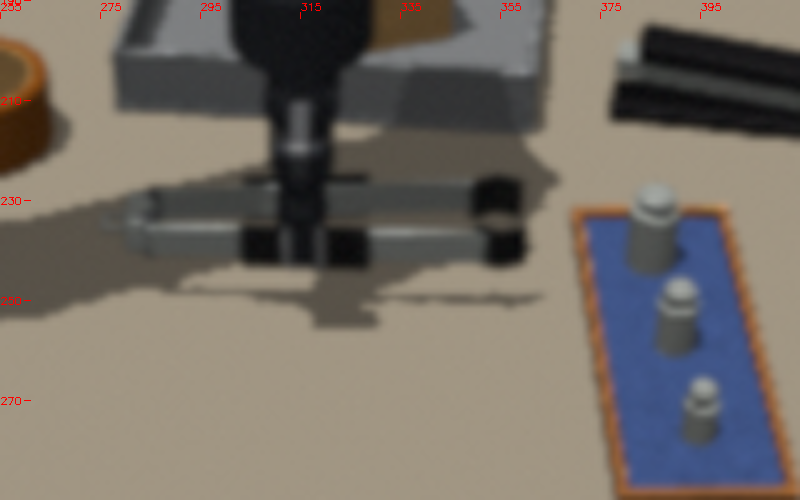

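View pics/t5.png

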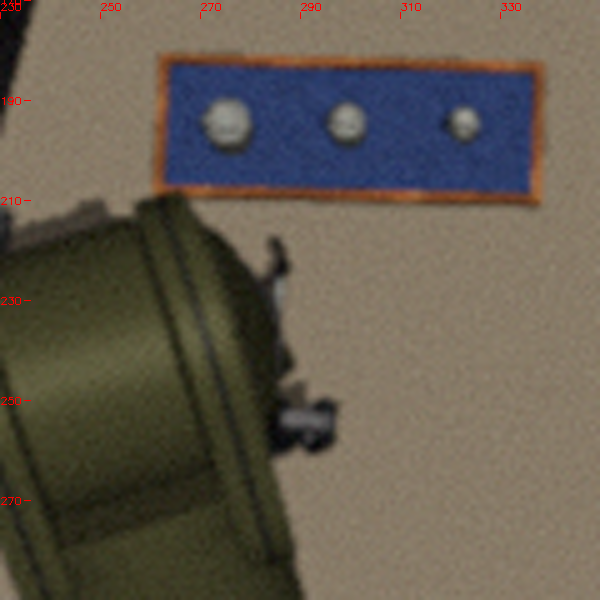

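```bash
python3 - <<'E'
from h import *
np.set_printoptions(precision=1,suppress=True)
for z in(38,42,46): print(z,"far inner",onz("side",(354.5,229.3),z),"near outer",onz("side",(356.2,239),z),"nearjaw top cam",onz("top",(285.4,222),z+12))
c,s=np.cos(np.radians(-4.4)),np.sin(np.radians(-4.4))
J=np.array([591.7,95.4])
for o in(23,29,-23,-29):
    p=J+o*np.array([-s,c]); print(o,proj("side",(*p,42.5)),proj("top",(*p,54.5)))
print("weight L side/top predicted mids", proj("side",(677,100,54)),proj("top",(677,100,54)))
E
python3 - <<'E'
import sys; sys.path.insert(0,'.')
from h import *
crop("pics/side5.png","pics/s5b.png",345,215,60,35,12)
E
```

```text
38 far inner [595.8 122.5  38. ] near outer [595.2  77.8  38. ] nearjaw top cam [589.4  71.7  50. ]
42 far inner [595. 117.  42.] near outer [594.5  72.6  42. ] nearjaw top cam [588.6  71.4  54. ]
46 far inner [594.2 111.5  46. ] near outer [593.7  67.4  46. ] nearjaw top cam [587.8  71.1  58. ]
23 [353.9 228.9] [269.7 220.7]
29 [353.8 227.6] [267.7 220.6]
-23 [354.5 239. ] [285.  221.5]
-29 [354.6 240.3] [287.  221.6]
weight L side/top predicted mids [385.3 228.2] [275.6 193.4]
```

```bash
python3 -c "
from h import *
crop('pics/side5.png','pics/s5b.png',340,215,65,38,12)"
```

```text
(no output)
```

View pics/s5b.png

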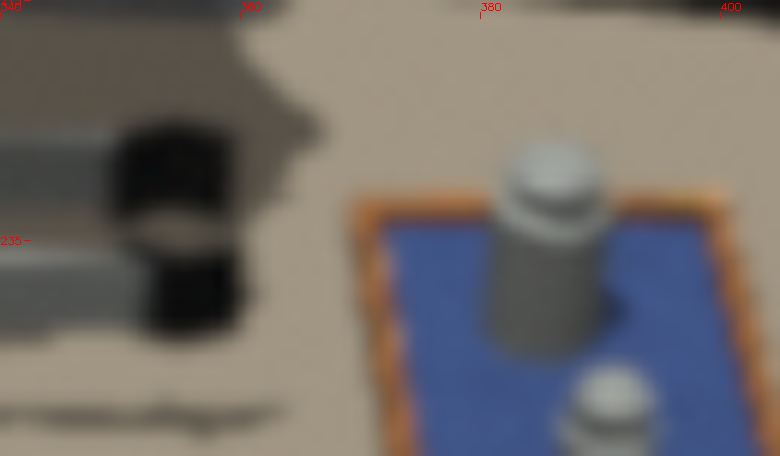

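```bash
python3 -m inch '[[0.005,0.004,0,0,0.2],[0.006,0.005,0.005,0,0.2],[0.005,0,0.01,0,0.2],[0,0,0.01,0,0.2],[0,0,0.01,0,0.2]]'; python3 -m inch '[[0,0,0.01,0,0.2],[0,0,0,0,0.2],[0,0,0,0,0.2]]'; python3 - <<'E'
from h import *
plan((486.2+85.3,102.9+2.6,13.5),85.6)
for n in("side","top"): cv2.imwrite(f"pics/{n}6.png",env.camera(n)[:,:,::-1])
crop("pics/side6.png","pics/s6.png",340,215,65,38,12)
crop("pics/top6.png","pics/t6.png",240,170,100,80,8)
E
```

```text
t: 13.13
tcp_pos: [522.7, 107.7, 13.3]
eef_rot: [0.061, 1.571, -0.061]
wrist_force: [-0.2, -0.2, -0.7]
opening: 0.595
t: 13.38
tcp_pos: [532.5, 106.7, 13.8]
eef_rot: [0.061, 1.57, -0.061]
wrist_force: [-0.3, -0.2, -0.9]
opening: 0.605
t 13.38 tcp [532.5 106.7  13.8] xaxis [-0.  0. -1.] y-dir 85.5 open 0.605 F [-0.3 -0.2 -0.9]
 tool-frame shift m [0.0002 0.0018 0.039 ]
 yaw change world 0.1 deg -> turn about tool x -0.001
 shift in tool frame after turn [0.0002 0.0018 0.039 ]
```

View pics/s6.png

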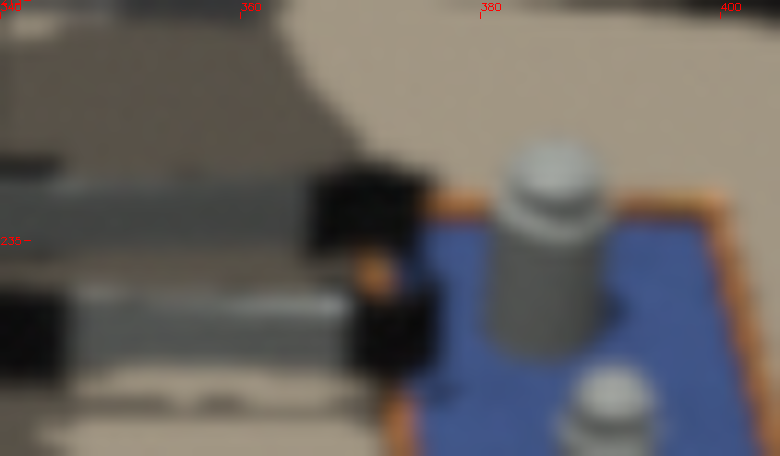

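View pics/t6.png

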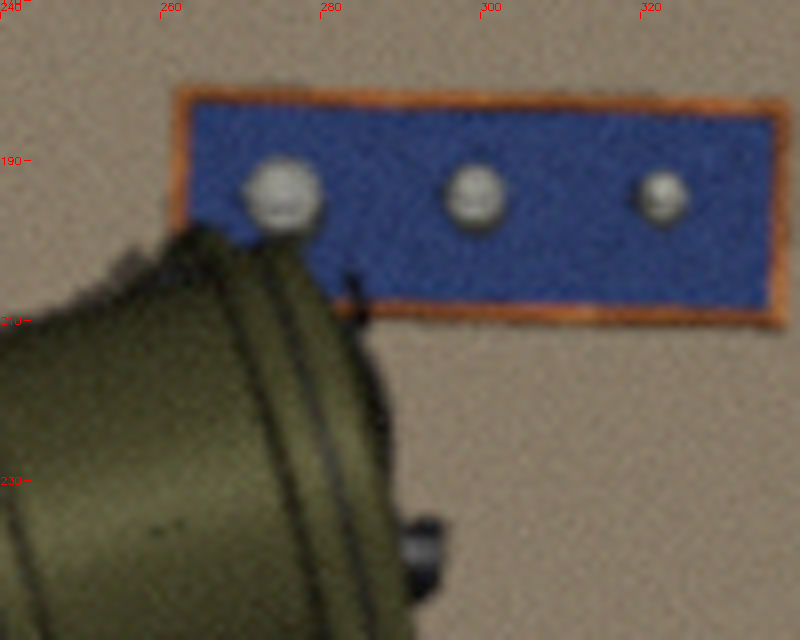

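```bash
python3 - <<'E'
from h import *
np.set_printoptions(precision=1,suppress=True)
print(onz("side",(370.8,232.5),26),onz("side",(372.8,242.7),26))
print(onz("top",(283.4,205),38),onz("top",(280.2,194.5),42),onz("top",(270.2,194.5),42))
for x,y in((545/12+340,293/12+215),):print(onz("side",(x,y),23+8))
E
```

```text
[641.9 120.7  26. ] [640.6  74.   26. ]
[644.4  78.1  38. ] [676.3  87.2  42. ] [676.9 117.6  42. ]
[675.7  79.9  31. ]
```

```bash
python3 -m inch '[[0,0.002,0.004,0,0.2],[0,0,0.008,0,0.2],[0,0,0.008,0,0.2],[0,0,0.008,0,0.2],[0,0,0.006,0,0.2]]'; python3 -m inch '[[0,0,0.004,0,0.2],[0,0,0,0,0.2],[0,0,0,0,0.2]]'; python3 - <<'E'
from h import *
plan((486.2+85.3,102.9+2.6,13.5),85.6)
for n in("side","top"): cv2.imwrite(f"pics/{n}7.png",env.camera(n)[:,:,::-1])
crop("pics/side7.png","pics/s7.png",340,210,65,45,12)
crop("pics/top7.png","pics/t7.png",240,170,60,60,10)
E
```

```text
t: 13.9
tcp_pos: [568.0, 106.3, 14.4]
eef_rot: [0.061, 1.568, -0.061]
wrist_force: [-1.6, 0.1, -1.7]
opening: 0.603
t: 14.15
tcp_pos: [570.3, 106.0, 14.2]
eef_rot: [0.061, 1.57, -0.061]
wrist_force: [-0.2, -0.7, -1.9]
opening: 0.603
t 14.15 tcp [570.3 106.   14.2] xaxis [-0.  0. -1.] y-dir 85.6 open 0.603 F [-0.2 -0.7 -1.9]
 tool-frame shift m [ 0.0007 -0.0004  0.0013]
 yaw change world 0.0 deg -> turn about tool x -0.0
 shift in tool frame after turn [ 0.0007 -0.0004  0.0013]
```

View pics/s7.png

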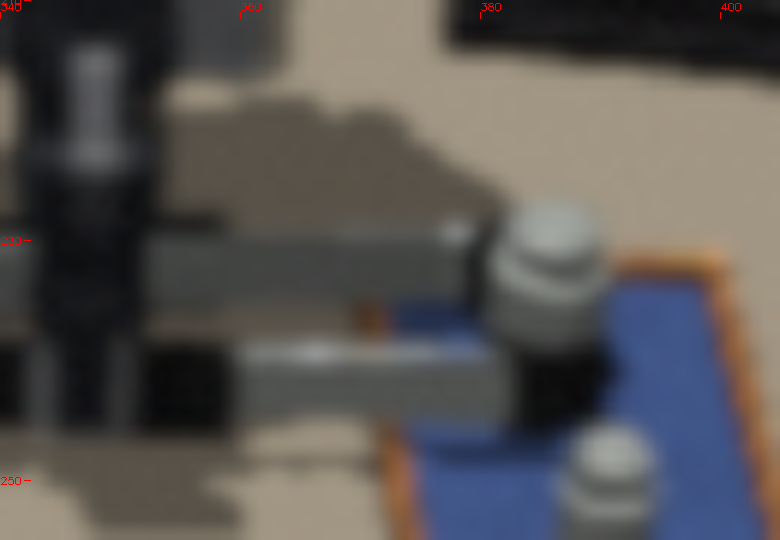

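View pics/t7.png

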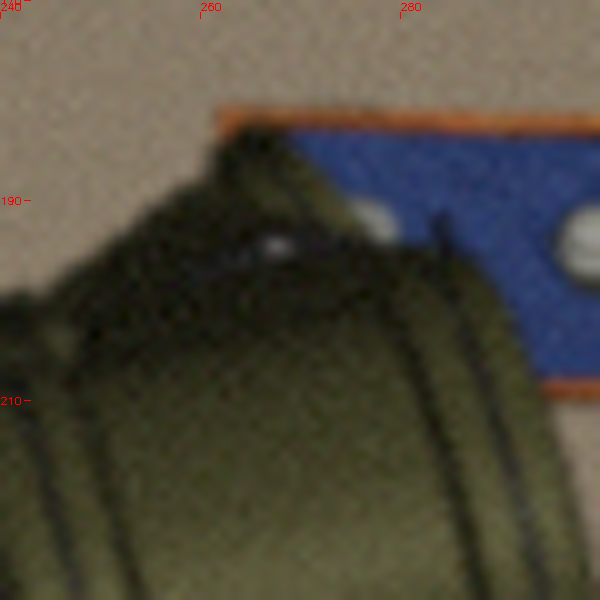

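```bash
python3 -m inch '[[0,0,-0.001,0,0.15],[0,0,0,0,0.1],[0,0,0,0,0.06],[0,0,0,0,0.03],[0,0,0,0,0]]'; python3 -m inch '[[0,0,0,0,-0.1],[0,0,0,0,-0.2],[0,0,0,0,-0.4],[0,0,0,0,-1],[0,0,0,0,-1]]'; python3 - <<'E'
from h import *
plan((486.2+85.3,102.9+2.6,13.5),85.6)
for n in("side",): cv2.imwrite(f"pics/{n}8.png",env.camera(n)[:,:,::-1])
crop("pics/side8.png","pics/s8.png",340,210,65,45,12)
E
```

```text
t: 14.67
tcp_pos: [569.3, 106.9, 14.4]
eef_rot: [0.06, 1.57, -0.059]
wrist_force: [0.3, 0.3, -0.2]
opening: 0.509
t: 15.08
tcp_pos: [569.4, 106.8, 14.4]
eef_rot: [0.06, 1.57, -0.059]
wrist_force: [-1.4, 2.3, 1.8]
opening: 0.498
t 15.08 tcp [569.4 106.8  14.4] xaxis [ 0.     0.001 -1.   ] y-dir 85.6 open 0.498 F [-1.4  2.3  1.8]
 tool-frame shift m [ 0.0009 -0.0011  0.0022]
 yaw change world -0.0 deg -> turn about tool x 0.001
 shift in tool frame after turn [ 0.0009 -0.0011  0.0022]
```

View pics/s8.png

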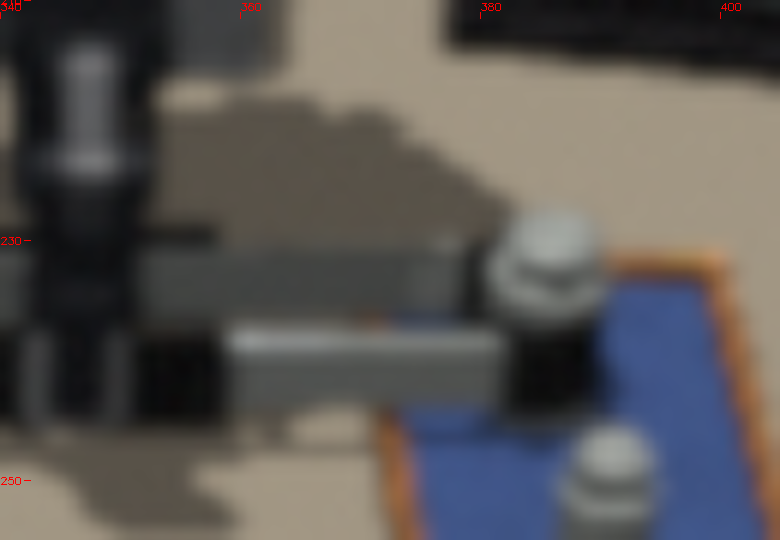

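The jaws are closed on the large weight, at side (386,240), with the opening at 42 mm, which matches the expected 43 mm. I'm lifting straight up.

```bash
python3 -m inch '[[-0.005,0,0,0,-1],[-0.01,0,0,0,-1],[-0.015,0,0,0,-1],[-0.02,0,0,0,-1],[-0.02,0,0,0,-1]]'; python3 -m inch '[[-0.02,0,0,0,-1],[-0.015,0,0,0,-1],[-0.005,0,0,0,-1],[0,0,0,0,-1],[0,0,0,0,-1]]'; python3 - <<'E'
from h import *
plan((486.2+85.3,102.9+2.6,13.5),85.6)
for n in("side","top"): cv2.imwrite(f"pics/{n}9.png",env.camera(n)[:,:,::-1])
crop("pics/side9.png","pics/s9.png",290,150,130,110,6)
E
```

```text
t: 15.55
tcp_pos: [568.2, 104.7, 84.8]
eef_rot: [0.06, 1.573, -0.063]
wrist_force: [0.5, 0.2, -2.9]
opening: 0.501
t: 15.97
tcp_pos: [568.7, 105.4, 123.9]
eef_rot: [0.06, 1.571, -0.062]
wrist_force: [-0.2, -0.5, -4.8]
opening: 0.5
t 15.97 tcp [568.7 105.4 123.9] xaxis [-0.001 -0.001 -1.   ] y-dir 85.5 open 0.5 F [-0.2 -0.5 -4.8]
 tool-frame shift m [0.1104 0.0004 0.0029]
 yaw change world 0.1 deg -> turn about tool x -0.001
 shift in tool frame after turn [0.1104 0.0004 0.0029]
```

View pics/s9.png

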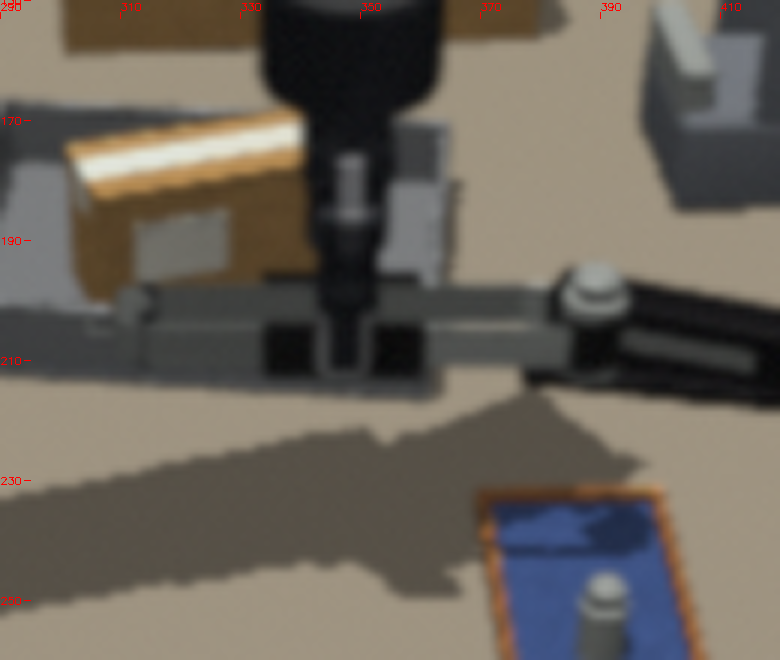

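```bash
python3 - <<'E'
from h import *
plan((427.7,-331.2,124),85.6)
E
```

```text
t 16.07 tcp [568.2 105.7 123.1] xaxis [-0.003 -0.001 -1.   ] y-dir 85.6 open 0.504 F [-0.3 -0.  -3.8]
 tool-frame shift m [-0.0001 -0.4464 -0.1065]
 yaw change world 0.0 deg -> turn about tool x -0.0
 shift in tool frame after turn [-0.0001 -0.4464 -0.1066]
```

```bash
python3 -m inch '[[0,-0.006,-0.003,0,-1],[0,-0.012,-0.005,0,-1],[0,-0.018,-0.006,0,-1],[0,-0.022,-0.006,0,-1],[0,-0.024,-0.006,0,-1]]'; python3 -m inch '[[0,-0.024,-0.006,0,-1],[0,-0.024,-0.006,0,-1],[0,-0.024,-0.006,0,-1],[0,-0.024,-0.006,0,-1],[0,-0.024,-0.006,0,-1]]'; python3 -m inch '[[0,-0.024,-0.006,0,-1],[0,-0.024,-0.006,0,-1],[0,-0.024,-0.006,0,-1],[0,-0.024,-0.006,0,-1],[0,-0.024,-0.006,0,-1]]'; python3 -m inch '[[0,-0.024,-0.006,0,-1],[0,-0.024,-0.004,0,-1],[0,-0.02,-0.003,0,-1],[0,-0.016,-0.001,0,-1],[0,-0.012,0,0,-1]]'; python3 -m inch '[[0,-0.006,0,0,-1],[0,0,0,0,-1],[0,0,0,0,-1],[0,0,0,0,-1]]'; python3 - <<'E'
from h import *
plan((427.7,-331.2,110),85.6)
for n in("side","top"): cv2.imwrite(f"pics/{n}10.png",env.camera(n)[:,:,::-1])
crop("pics/side10.png","pics/s10.png",200,250,220,180,3)
crop("pics/top10.png","pics/t10.png",340,180,140,130,5)
E
```

```text
t: 16.48
tcp_pos: [535.6, 25.2, 123.8]
eef_rot: [0.059, 1.572, -0.06]
wrist_force: [-0.2, -0.4, -2.6]
opening: 0.5
t: 16.9
tcp_pos: [496.0, -93.2, 123.9]
eef_rot: [0.06, 1.572, -0.062]
wrist_force: [-0.5, -0.5, -3.3]
opening: 0.502
t: 17.32
tcp_pos: [456.6, -210.2, 123.9]
eef_rot: [0.061, 1.572, -0.061]
wrist_force: [1.0, -0.1, -3.2]
opening: 0.5
t: 17.73
tcp_pos: [434.6, -305.6, 123.7]
eef_rot: [0.062, 1.573, -0.064]
wrist_force: [0.2, -0.1, -3.0]
opening: 0.497
t: 18.07
tcp_pos: [437.4, -307.2, 124.2]
eef_rot: [0.06, 1.57, -0.058]
wrist_force: [-0.1, -0.4, -2.6]
opening: 0.498
t 18.07 tcp [ 437.4 -307.2  124.2] xaxis [ 0.     0.001 -1.   ] y-dir 85.7 open 0.498 F [-0.1 -0.4 -2.6]
 tool-frame shift m [ 0.0142 -0.0247 -0.0079]
 yaw change world -0.1 deg -> turn about tool x 0.002
 shift in tool frame after turn [ 0.0142 -0.0247 -0.0078]
```

View pics/s10.png

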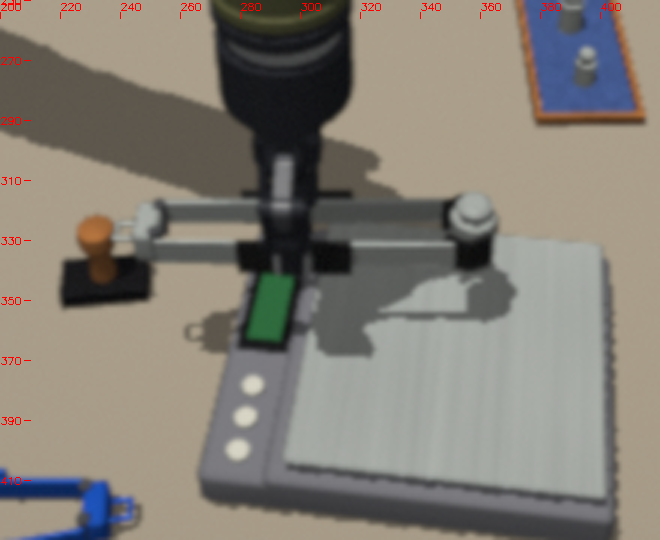

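View pics/t10.png

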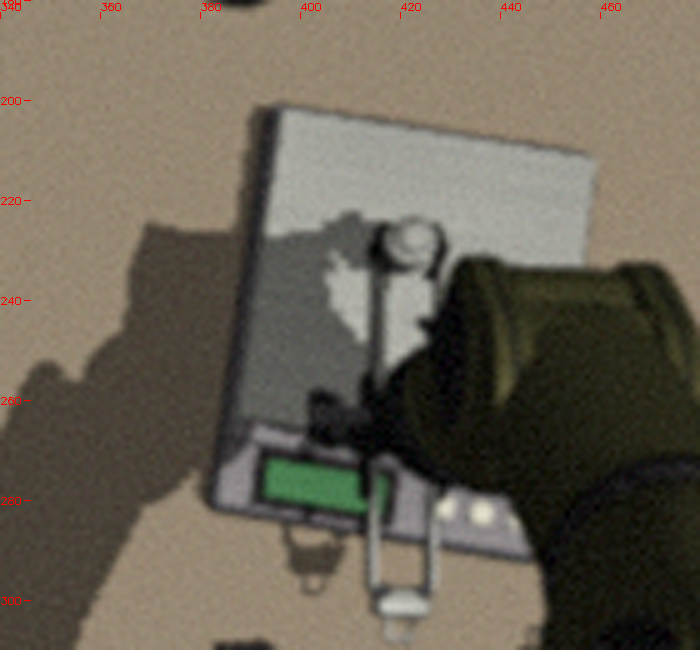

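```bash
python3 - <<'E'
from h import *
p,e=tri((357.7,318.3),(422.2,228.4));print(p,e,"to go",np.array([535.3,-338])-p[:2])
E
python3 -m inch '[[0.004,-0.006,-0.002,0,-1],[0.004,-0.008,-0.003,0,-1],[0.003,-0.008,-0.003,0,-1],[0,-0.005,0,0,-1],[0,0,0,0,-1]]'; python3 -m inch '[[0,0,0,0,-1],[0,0,0,0,-1],[0,0,0,0,-1]]'; python3 - <<'E'
from h import *
plan((427.7,-331.2,112),85.6)
for n in("side","top"): cv2.imwrite(f"pics/{n}11.png",env.camera(n)[:,:,::-1])
crop("pics/side11.png","pics/s11.png",200,250,220,180,3)
crop("pics/top11.png","pics/t11.png",340,180,140,130,5)
E
```

```text
[ 544.58264749 -313.38855997  156.32776043] 4.055769928957526 to go [ -9.28264749 -24.61144003]
t: 18.58
tcp_pos: [425.8, -337.4, 112.7]
eef_rot: [0.062, 1.571, -0.064]
wrist_force: [-0.0, -0.8, -3.6]
opening: 0.497
t: 18.83
tcp_pos: [427.4, -334.6, 113.4]
eef_rot: [0.06, 1.569, -0.059]
wrist_force: [0.1, 0.4, -3.2]
opening: 0.498
t 18.83 tcp [ 427.4 -334.6  113.4] xaxis [ 0.001  0.    -1.   ] y-dir 85.6 open 0.498 F [ 0.1  0.4 -3.2]
 tool-frame shift m [0.0014 0.0035 0.    ]
 yaw change world -0.0 deg -> turn about tool x 0.001
 shift in tool frame after turn [0.0014 0.0035 0.    ]
```

View pics/s11.png

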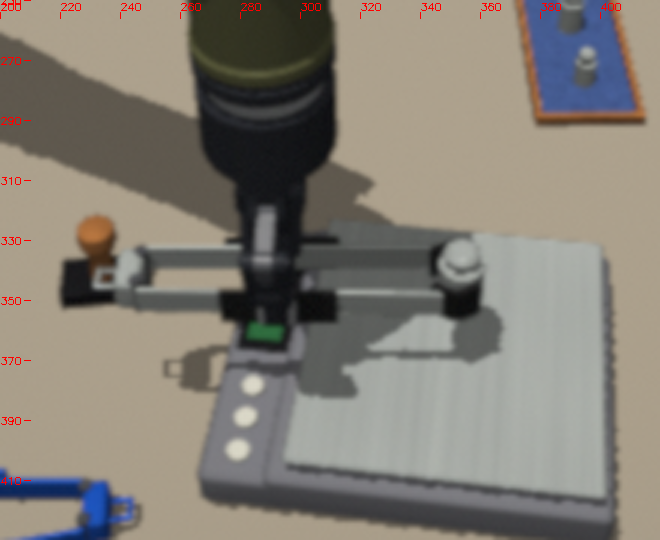

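View pics/t11.png

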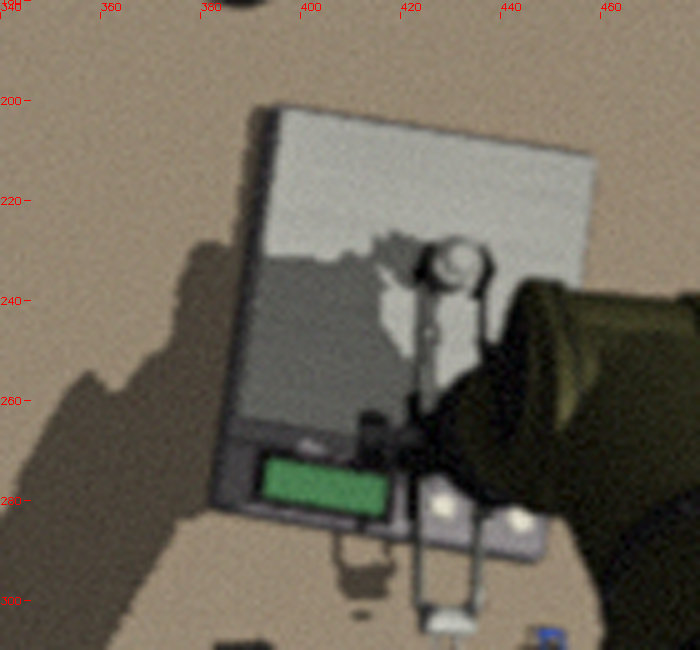

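```bash
python3 -m inch '[[0,0.002,0,0,-1],[0,0,0,0,-1],[0,0,0,0,-1],[0,0,0,0,-1],[0,0,0,0,-1]]'; python3 -m inch '[[0,0,0,0,-1],[0,0,0,0,-1],[0,0,0,0,-1],[0,0,0,0,-1],[0,0,0,0,-1]]'; python3 - <<'E'
from h import *
p,e=tri((353.3,332.7),(431.8,232.4));print(p,e,p-[535.3,-338,56])
cv2.imwrite("pics/side12.png",env.camera("side")[:,:,::-1])
o=env.get_obs();print(o["t"],o["tcp_pos"],o["qvel"],o["opening"])
E
```

```text
t: 19.35
tcp_pos: [427.2, -333.1, 113.2]
eef_rot: [0.06, 1.57, -0.06]
wrist_force: [0.4, 0.0, -2.6]
opening: 0.496
t: 19.77
tcp_pos: [427.2, -333.1, 113.3]
eef_rot: [0.06, 1.57, -0.06]
wrist_force: [-0.9, -0.0, -2.8]
opening: 0.501
[ 533.8293778  -340.69746549  149.67821132] 3.8130294207173097 [-1.4706222  -2.69746549 93.67821132]
19.8167 [ 427.1734552  -333.13365297  113.23985931] [-0.00078204 -0.00158931 -0.00097503 -0.00110253 -0.00094701 -0.00186091
 -0.000592  ] 0.5004035722344341
```

View pics/side12.png

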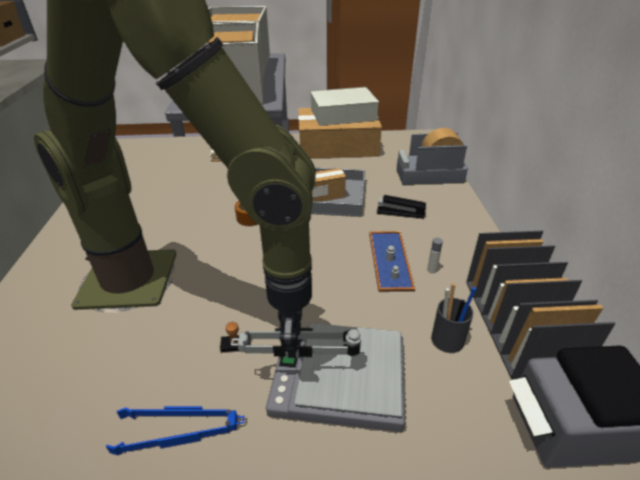

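```bash
python3 -c "
from bench import env
print(env.sign_off())"
```

```text
the job is handed in; nothing more can be done
None
```

I moved the carton from the scale to the outgoing tray and handed the job in at about 20 s. At that point the arm held the large weight, gripped in the closed tongs, above the empty platter. `sign_off()` gave no verdict.

- **Carton:** after release it stood upright in the tray, and it was still there in the last picture.
- **Weight:** it hangs upright about 3 mm from the platter's centre, its underside about 44 mm above the steel. That comes from matching its knob top in both cameras, whose sight lines missed each other by about 4 mm.
- **Grip:** the arm was still, the opening steady at 0.50 (about 42.5 mm, as expected with the weight in the jaws), and the wrist carried about 3 N.
- **Everything else:** in the last picture the two smaller weights, the tape, stapler, glue stick and pen cup looked where they started. The tongs' pivot end partly hides the stamp there; it passed well above it. I judged this by eye and did not measure it.
- **Disagreements:** the two cameras differed by 2 to 5 mm on several points, so I averaged them and checked again before closing the tongs. No check failed.

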